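# Clip the wax tin to the bench snap hook

## Robot

A 6-joint arm with a two-finger parallel gripper is mounted at the origin on the work surface. World frame = base frame: x ahead of the robot, y to its left, z up, the work surface at z = 0. Lengths are in m, angles in rad, forces in N, time in s.
With the tool pointing down it reaches from about 0.25 to 0.725 m from the base axis. Payload 4 kg.
Tool frame: the origin (TCP) lies midway between the tips of the shut fingers; the grasp point (between the pads) lies 19 mm behind it; z points along the fingers, y is the direction in which the jaws open and shut (so a half turn about z gives the same grasp; the last joint's range is limited). The gripper opens to 85 mm and grips with 20 to 120 N. Pads are 22 mm wide; open, the fingers measure 114 mm over their backs; the gripper's body (76 mm by 85 mm) begins 54 mm behind the grasp point. The pads swing forward as they close: fully open they stand 13 mm farther back than shut.
Start: joints at [1.212, 0.241, 0.005, 1.335, 0, 1.571], TCP at [0.176, 0.468, 0.199] pointing down, gripper open.
Joint ranges: [-2.72, 2.72], [-1.05, 1.87], [-1.09, 1.28], [-1.99, 2.15], [-1.42, 1.44], [-3.14, 3.14]. Speed limits (rad/s): [2.79, 2.79, 3.14, 3.14, 3.14, 3.14].

## Interface

Orientations are given as [roll, pitch, yaw] about the fixed x, y, z axes, in that order (R = Rz(yaw) Ry(pitch) Rx(roll)).
In Python, from station import * gives the robot as it stands. The module is installed in compiled form; this text tells all that it offers.
- The arm moves only by the tool jog_arm, never from a script. Its argument "deltas" is a list of rows, each a list of 7 numbers: the opening, from -1 (shut) to 1 (fully open), then the shift along the tool's x, y, z in cm, then the turn, a rotation vector about the tool's x, y, z in rad. A call has 1 to 8 rows; each row shifts and turns the pose as measured when the row begins, along the tool's axes as they then stand; what a row does not reach is not made up. A row lasts 1/10 s, in which the tool goes at most 50 mm and 8.59 degrees, less where a joint would pass 70% of its speed; a pose out of reach is approached as far as the arm can. A call with a gripper value outside its range is refused whole. The fingers move at their own pace and stop on an object; "grip_force" is the grip in N (left out, the last holds). Time passes only in rows, so rows that do not move let the fingers close. It gives the time, the measured TCP pose, the force and the opening at its end, in the units of the state.
- sense(): the state, without advancing time (a new reading comes with each control period).
- read_camera(name): name is "scene" or "top" or "wrist"; returns the picture (384x512x3 uint8, red, green, blue); there is no depth.
- camera_params(name): a dict with "fx", "fy", "cx", "cy" (pixels), "extrinsics" (4x4, takes a point from world to camera coordinates); the wrist camera has in their place "mount" (4x4, takes a point from camera to tool coordinates, whose origin is the TCP and whose axes are the flange's). Camera axes: x right, y up, looking along -z (the intrinsics and any distortion apply to the point x, -y, -z); pixel columns grow to the right and rows downward; lengths in m; the calibration is good to about 2 mm. The wrist camera is an equidistant fisheye: a pixel r from the principal point sees the ray r / f radians off the axis. A picture is of the moment at which its call begins: read the wrist's pose just before it. camera_params takes no time and is no camera call.
- finish_job(): hands the job in, once; it reports no verdict.
The state is a dict: "clock": time; "qpos": joint angles; "dq": joint speeds; "effort": joint torques, N m; "ee_pos": TCP position; "orientation": TCP orientation; "wrist_force": force on the tool from outside, world axes, zero at the start; "wrist_torque": the same for the moment, N m; "width": opening from 0.0 (shut) to 1.0 (fully open).
Only numpy, scipy, OpenCV 4.12 (cv2) and the standard library are available. Lean on these libraries where they do the work, as an engineer would, in place of code of your own. Each camera call takes 0.05 s, during which the arm holds its last target. There are 200 camera calls.

## Task

Pick up the green wax tin by its red grip, press its steel ring in through the sprung gate of the snap hook on the bench stand, and leave the tin hanging from the closed hook, still and upright. Feel your way: push gently on the hook, do not force or jam anything, do not drop the tin, and leave the other things on the bench where they are.

Things in the scene. Friction and masses are not known exactly. Their poses are not given: they have to be found in the camera images.
- stand: Fixed wooden stand (base 120 x 130 mm, post 36 mm square, 190 mm high) and all it carries: steel sleeve, snap hook, gate. Origin under its base; -x is the side the hook points to (robot side), z up. Nothing taller than 30 mm lies below the hook, nothing stands above it.
- sleeve (a point): Centre of the front end of the stand's steel sleeve (24 mm thick), 165 mm up; axes as the stand's: OUT along the hook is -x, SIDE is y. The hook's shank is clamped in it, firm, by a thumbscrew: the gate's pivot stands 20 to 72 mm OUT from here, different each time and NOT measured: find it by feel (the gate's shut bar, then the nose).
- hook_mid (a point): Point 80 mm OUT from the sleeve on the hook's mid-line. The hook: flat level loop of 8 mm bar centred 165 mm up. From the gate's pivot: spine at side +18 mm; end bend's centre line 60 mm OUT (inner face 56); bar returns to the nose, its tip a round end, radius 4 mm, centred 45 mm OUT, side -19 mm, 7 mm proud of the shut gate's outer face, so a bar drawn OUT along the gate bumps on it.
- gate (a joint): Brass gate, 6 mm bar 46 mm long, upright pivot at side -13 mm; shut (0) it runs straight OUT to inside the nose. Opens inwards only (+y), stop 0.40 rad, springs shut: 0.125 N m at 0, 0.225 at stop (4 to 7 N at 35 mm from pivot, more nearer). A 7 mm bar pressed in 25 to 37 mm OUT clears the nose once its centre is past side -11 mm; moved on OUT beyond 47 mm it leaves the gate, which snaps shut.
- tin_grip (a point): Centre of the red upright grip on the loose green wax tin: 16 mm thick along x, 22 mm wide along y, 28 mm tall (14 above and below this point). Pinch it from above across its thickness (x). 111 mm up when the tin stands on the bench. Tin mass 0.14 to 0.28 kg.
- tin_ring (a point): Centre of the tin's rigid steel ring, 39.5 mm straight below the grip's centre: closed, upright, 7 mm round bar, in its y-z plane, opening 34 mm wide (y), 36 mm high, bevelled corners; centre lines of its upright sides at y +20.5 and -20.5 mm. One upright side goes in through the gate, nose into the opening; hanging, the ring's top rests on the hook's bar and this point is about 151 mm up.
- tin_foot (a point): Centre of the tin's underside, 111 mm below the grip's centre. The tin is 50 mm wide and 49 mm high without ring and grip.
- tin: The loose tin as a whole, origin at the centre of its underside, axes as for the grip.
- brush: Bystander: bench brush lying on the bench, near the front; leave alone.
- driver: Bystander: screwdriver lying between tin and stand, about 25 mm high; leave alone.
- offcut: Bystander: small pale wooden block, 90 x 45 x 22 mm; leave alone.
- glue: Bystander: yellow glue bottle, 130 mm high, 56 mm wide, origin at its underside; leave alone.
- mallet: Bystander: wooden mallet lying at the left; leave alone.
- plane: Bystander: small wooden hand plane at the left, behind; leave alone.
- cup: Bystander: blue cup, 85 mm high, behind; leave alone.

How it is judged:
On the way, in this order (a step that is already met when the one before it is completed fails the run):
1. the tin has been lifted off the bench by the gripper (height (world z) of tin_foot above 0.03 m and contact force between the fingers and tin above 1 N), for 0.1 s.
2. the tin's ring presses the gate open (value of joint gate above 0.2 rad and contact force between tin and stand above 0.5 N), for 0.1 s.
3. the gate has shut again with the tin hanging on the hook (value of joint gate below 0.1 rad and contact force between tin and stand above 0.5 N and contact force between the fingers and tin below 0.1 N and height (world z) of tin_foot above 0.06 m), for 0.2 s.
At the end, for the whole second after the job is handed in: The tin hangs by its ring from the hook, clear of the bench: ring centre 138 to 158 mm above the bench and within 145 mm (level distance) of the sleeve's end, tin within 0.35 rad of upright, bearing on the hook, almost still (under 60 mm/s and 0.8 rad/s), and the gate shut (under 0.1 rad) (value of joint gate below 0.1 rad and contact force between tin and stand above 0.5 N and height (world z) of tin_ring between 0.138 and 0.158 m and horizontal distance between tin_ring and sleeve below 0.145 m and angle between tin_ring's own z axis and vertical below 0.35 rad and linear speed of tin below 0.06 m/s and angular speed of tin below 0.8 rad/s); the robot touches nothing.
It fails at once if the tin or its ring is pressed against the hook or stand with more than 18 N (contact force between tin and stand above 18 N).
It fails at once if the robot itself pushes on the hook or stand with more than 18 N (contact force between any of the arm, the fingers and stand above 18 N).
It fails at once if the tin is dropped or falls over (angle between tin_ring's own z axis and vertical above 1 rad or linear speed of tin above 1.2 m/s).
It fails at once if a bystander is moved by more than 30 mm (distance of any of brush, driver, offcut, glue, mallet, plane, cup from where it was at the start of the episode above 0.03 m).
It also fails if it takes over 67 s, if anything falls off the work surface, if the arm or the gripper's body presses on something with over 40 N, if the wrist force passes 120 N, or if a joint passes its speed limit or range.

## Working session

There is one attempt and no reset: what is moved stays moved. The work goes in short steps, Python scripts to look and compute and a tool call to move; the robot and the scene stay as the last step left them, time stands still between calls to the robot, and variables do not carry over. Pictures are saved under pics/ and viewed, about 8 in all and at most 12, crops included, and the job is handed in when it is done.

Besides the shell and the picture viewer there is one more tool, called after "Call:" by a JSON object that holds its "api" and its "payload". jog_arm: Moves the arm, as the interface text tells. Its arguments: {"type":"object","properties":{"deltas":{"type":"array"},"grip_force":{"type":"number"}},"required":["deltas"]}

```bash
mkdir -p pics
cat > h.py <<'E'
from station import *
import numpy as np, cv2
def save(n,f): 
    im=read_camera(n); cv2.imwrite(f'pics/{f}.png',im[:,:,::-1]); return im
def ray(n,u,v):
    p=camera_params(n); E=np.array(p['extrinsics']); R,t=E[:3,:3],E[:3,3]
    d=np.array([(u-p['cx'])/p['fx'],-(v-p['cy'])/p['fy'],-1.])
    return -R.T@t, R.T@d
def onz(n,u,v,z):
    c,d=ray(n,u,v); return c+d*(z-c[2])/d[2]
def two(n1,a,n2,b):
    c1,d1=ray(n1,*a); c2,d2=ray(n2,*b); d1/=np.linalg.norm(d1); d2/=np.linalg.norm(d2)
    s=np.linalg.lstsq(np.c_[d1,-d2],c2-c1,rcond=None)[0]
    p,q=c1+d1*s[0],c2+d2*s[1]; return (p+q)/2,np.linalg.norm(p-q)
E
python3 - <<'E'
from h import *
a=save('scene','s1');b=save('top','t1')
for n in('scene','top'): 
    p=camera_params(n); print(n,{k:v for k,v in p.items() if k!='extrinsics'}, ray(n,256,192))
print(sense())
E
```

```text
scene {'fx': 381.5342354933314, 'fy': 381.5342354933314, 'cx': 257.6357335230604, 'cy': 189.03564189192977} (array([ 1.46497152, -0.11417427,  0.72035235]), array([-0.83949092,  0.04485976, -0.5415915 ]))
top {'fx': 363.885720078565, 'fy': 363.885720078565, 'cx': 257.5223477588822, 'cy': 200.98042017880314} (array([ 0.31598652, -0.07052769,  1.1403668 ]), array([ 0.22609161,  0.02824601, -0.97401813]))
{'clock': 0.1, 'qpos': array([1.21198940e+00, 2.41329823e-01, 3.87148608e-03, 1.33520859e+00,
       1.26737217e-05, 1.57078996e+00]), 'dq': array([-0.00031195, -0.0022614 ,  0.00194347, -0.00089161,  0.00127159,
        0.00177911]), 'effort': array([-3.49208804e-04, -3.73137760e+01,  2.53010666e+01,  1.08141691e-02,
        7.09063571e-06, -5.82453637e-06]), 'ee_pos': array([0.17535592, 0.46757635, 0.19841073]), 'orientation': array([-3.13972206e+00, -1.26856021e-05,  2.78279206e+00]), 'wrist_force': array([-0.34828547, -0.13487584, -0.80883632]), 'wrist_torque': array([ 0.00122064, -0.00381763, -0.01835741]), 'width': 1.0022236731763217}
```

View pics/s1.png

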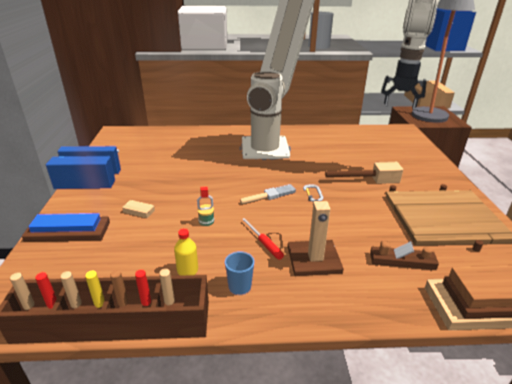

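View pics/t1.png

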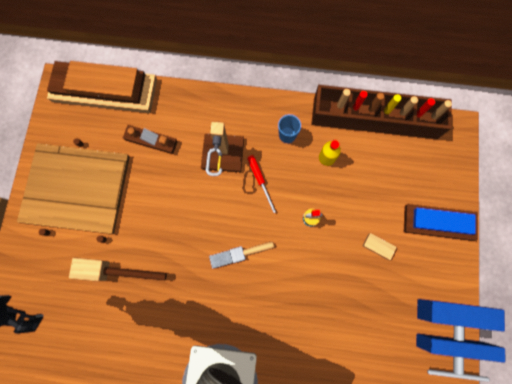

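The scene view shows the stand at (318,240) and the tin with its red grip at (205,205). In the top view the stand is at (222,152), its hook pointing down-left, and the tin is at (313,217).

Run:
```python
from h import *
a=cv2.imread('pics/s1.png');b=cv2.imread('pics/t1.png')
def red(im,x0,y0,x1,y1):
    h=cv2.cvtColor(im[y0:y1,x0:x1],cv2.COLOR_BGR2HSV)
    m=((h[...,0]<6)|(h[...,0]>174))&(h[...,1]>190)&(h[...,2]>110)
    y,x=np.nonzero(m); return (x.mean()+x0,y.mean()+y0),(x.min()+x0,x.max()+x0,y.min()+y0,y.max()+y0)
rs=red(a,190,180,222,215); rt=red(b,295,200,330,235); print(rs,rt)
print('grip',two('scene',rs[0],'top',rt[0]), onz('top',*rt[0],.12))
A=cv2.resize(a[165:285,180:350],None,fx=4,fy=4,interpolation=2)[:, :680]
B=cv2.resize(b[110:240,190:340],None,fx=5,fy=5,interpolation=2)[:600]
cv2.imwrite('pics/ca.png',A);cv2.imwrite('pics/cb.png',B)
```

```text
((np.float64(204.0), np.float64(191.390625)), (np.int64(201), np.int64(207), np.int64(187), np.int64(196))) ((np.float64(315.6904761904762), np.float64(212.83333333333334)), (np.int64(312), np.int64(319), np.int64(210), np.int64(215)))
grip (array([ 0.51440457, -0.21728523,  0.11237312]), np.float64(0.0015320590081442855)) [ 0.51296434 -0.21696447  0.12      ]
```

View pics/cb.png

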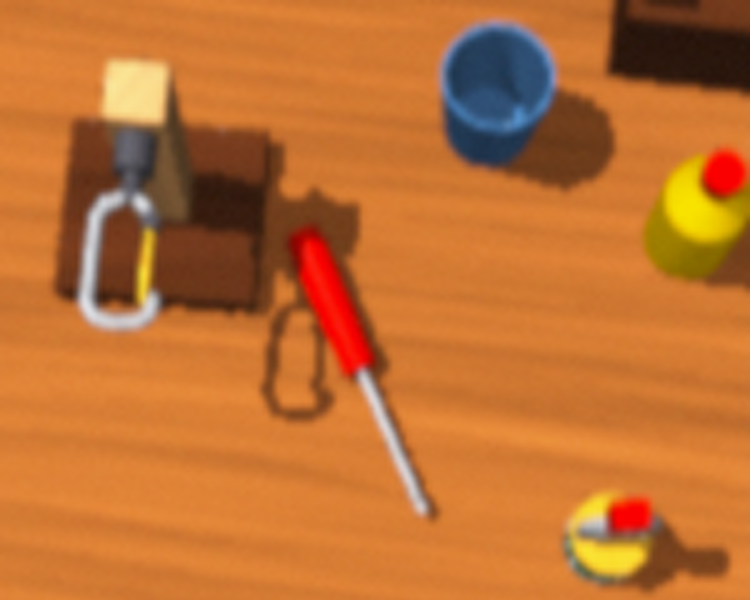

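View pics/ca.png

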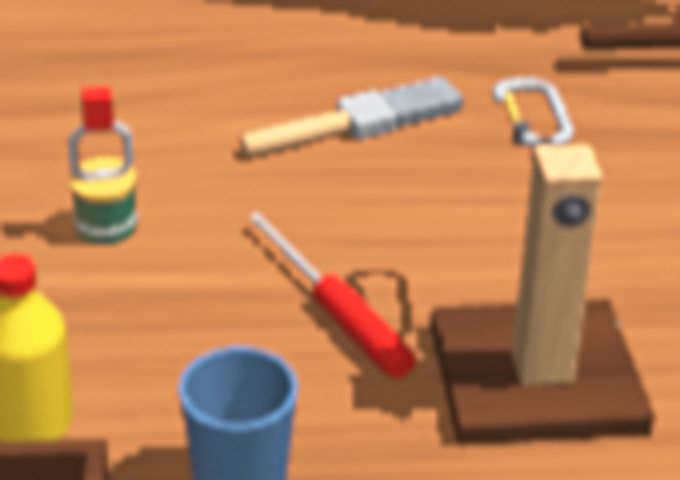

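Crop cb (5x top) shows the hook's loop: bend at (118,322), spine at x≈85, brass gate (152,230)–(144,302) and nose at (152,297). The tin's grip is at (630,515). Crop ca (4x scene) shows the ring at (70..132,150).

Run:
```python
from h import *
def T(u,v,z): return onz('top',190+(u+.5)/5-.5,110+(v+.5)/5-.5,z)
def S(u,v,z): return onz('scene',180+(u+.5)/4-.5,165+(v+.5)/4-.5,z)
for k,u,v,z in [('g0',152,230,.165),('g1',144,302,.165),('bendout',118,327,.169),('spineA',90,225,.169),('spineB',82,290,.169),('sleeveEnd',130,180,.17),('noseOut',158,297,.165),('p1',105,60,.19),('p2',170,65,.19),('p3',168,125,.19),('p4',103,122,.19)]: print(k,T(u,v,z).round(4))
print('base',[T(u,v,.02)[:2].round(3) for u,v in[(72,122),(268,130),(265,310),(57,300)]])
for u,v in[(540,145),(597,145),(600,180),(540,180)]: print('Spost',S(u,v,.19).round(4))
a,b=S(71,150,.0715),S(131,150,.0715);print('ring S',a,b)
a,b=T(580,533,.09),T(660,522,.09);print('ring T',a,b,np.arctan2(*(b-a)[[0,1]]))
p=camera_params('wrist');print(p)
```

```text
g0 [0.6344 0.0709 0.165 ]
g1 [0.5922 0.0694 0.165 ]
bendout [0.5751 0.081  0.169 ]
spineA [0.6318 0.1052 0.169 ]
spineB [0.5937 0.104  0.169 ]
sleeveEnd [0.6604 0.0866 0.17  ]
noseOut [0.596 0.062 0.165]
p1 [0.7216 0.1074 0.19  ]
p2 [0.7231 0.0709 0.19  ]
p3 [0.6877 0.0671 0.19  ]
p4 [0.6851 0.1031 0.19  ]
base [array([0.749, 0.154]), array([0.759, 0.026]), array([0.637, 0.013]), array([0.628, 0.146])]
Spost [0.6881 0.0735 0.19  ]
Spost [0.6892 0.1091 0.19  ]
Spost [0.7265 0.1031 0.19  ]
Spost [0.7253 0.0669 0.19  ]
ring S [ 0.50991356 -0.23916571  0.0715    ] [ 0.51134632 -0.19422254  0.0715    ]
ring T [ 0.50523356 -0.19284041  0.09      ] [ 0.5173932  -0.23876256  0.09      ] 2.882744763652688
{'fx': 297.3186396354542, 'fy': 297.3186396354542, 'cx': 261.2759703815468, 'cy': 195.0135783664831, 'mount': array([[-2.14452582e-05,  9.45785403e-01,  3.24792198e-01,
         8.51634376e-02],
       [ 9.99999953e-01, -7.95038282e-05,  2.97540452e-04,
         3.51501278e-04],
       [ 3.07231639e-04,  3.24792189e-01, -9.45785356e-01,
        -1.74669678e-01],
       [ 0.00000000e+00,  0.00000000e+00,  0.00000000e+00,
         1.00000000e+00]])}
```

Measured:
- Grip at (0.514, -0.217, 0.112), close to the expected height of 0.111.
- Stand yaw about 0.07.
- Gate 31 mm from the spine, as it should be. Its pivot is near x≈0.637.

Next I plan the move to above the tin.

```bash
cat >> h.py <<'E'
def plan(goal,yaw,n,op=1):
    s=sense(); p=np.array(s['ee_pos']); y=s['orientation'][2]; dy=(yaw-y+np.pi)%(2*np.pi)-np.pi; d=(np.array(goal)-p)
    rows=[]
    for i in range(n):
        a=y+dy*i/n; t=d/n*100; c,si=np.cos(a),np.sin(a)
        rows.append([op,round(t[0]*c+t[1]*si,2),round(t[0]*si-t[1]*c,2),round(-t[2],2),0,0,round(-dy/n,3)])
    print('pos',p.round(4),'yaw',round(y,4),'F',np.round(s['wrist_force'],2),'w',round(s['width'],3),'t',s['clock']);print(rows)
E
python3 -c "
from h import *
plan([.50,-.20,.25],1.571,20)"
```

```text
pos [0.1754 0.4676 0.1984] yaw 2.7828 F [-0.35 -0.13 -0.81] w 1.002 t 0.1
[[1, np.float64(-2.69), np.float64(-2.56), np.float64(-0.26), 0, 0, np.float64(0.061)], [1, np.float64(-2.84), np.float64(-2.39), np.float64(-0.26), 0, 0, np.float64(0.061)], [1, np.float64(-2.98), np.float64(-2.21), np.float64(-0.26), 0, 0, np.float64(0.061)], [1, np.float64(-3.11), np.float64(-2.03), np.float64(-0.26), 0, 0, np.float64(0.061)], [1, np.float64(-3.23), np.float64(-1.83), np.float64(-0.26), 0, 0, np.float64(0.061)], [1, np.float64(-3.33), np.float64(-1.64), np.float64(-0.26), 0, 0, np.float64(0.061)], [1, np.float64(-3.42), np.float64(-1.43), np.float64(-0.26), 0, 0, np.float64(0.061)], [1, np.float64(-3.51), np.float64(-1.22), np.float64(-0.26), 0, 0, np.float64(0.061)], [1, np.float64(-3.57), np.float64(-1.01), np.float64(-0.26), 0, 0, np.float64(0.061)], [1, np.float64(-3.63), np.float64(-0.79), np.float64(-0.26), 0, 0, np.float64(0.061)], [1, np.float64(-3.67), np.float64(-0.57), np.float64(-0.26), 0, 0, np.float64(0.061)], [1, np.float64(-3.7), np.float64(-0.34), np.float64(-0.26), 0, 0, np.float64(0.061)], [1, np.float64(-3.71), np.float64(-0.12), np.float64(-0.26), 0, 0, np.float64(0.061)], [1, np.float64(-3.71), np.float64(0.11), np.float64(-0.26), 0, 0, np.float64(0.061)], [1, np.float64(-3.7), np.float64(0.33), np.float64(-0.26), 0, 0, np.float64(0.061)], [1, np.float64(-3.67), np.float64(0.55), np.float64(-0.26), 0, 0, np.float64(0.061)], [1, np.float64(-3.63), np.float64(0.77), np.float64(-0.26), 0, 0, np.float64(0.061)], [1, np.float64(-3.58), np.float64(0.99), np.float64(-0.26), 0, 0, np.float64(0.061)], [1, np.float64(-3.51), np.float64(1.21), np.float64(-0.26), 0, 0, np.float64(0.061)], [1, np.float64(-3.43), np.float64(1.42), np.float64(-0.26), 0, 0, np.float64(0.061)]]
```

Call:
{"api": "jog_arm", "payload": {"deltas": [[1,-2.7,-2.6,-0.3,0,0,0.06],[1,-2.8,-2.4,-0.3,0,0,0.06],[1,-3.0,-2.2,-0.3,0,0,0.06],[1,-3.1,-2.0,-0.3,0,0,0.06],[1,-3.2,-1.8,-0.3,0,0,0.06],[1,-3.3,-1.6,-0.3,0,0,0.06],[1,-3.4,-1.4,-0.3,0,0,0.06],[1,-3.5,-1.2,-0.3,0,0,0.06]]}}

```text
clock: 0.9
ee_pos: [0.3048, 0.194, 0.2192]
orientation: [-3.132, 0.003, 2.294]
wrist_force: [0.9, 0.5, 0.8]
width: 0.998
```

Call:
{"api": "jog_arm", "payload": {"deltas": [[1,-3.6,-1.0,-0.3,0,0,0.06],[1,-3.6,-0.8,-0.3,0,0,0.06],[1,-3.7,-0.6,-0.3,0,0,0.06],[1,-3.7,-0.3,-0.3,0,0,0.06],[1,-3.7,-0.1,-0.3,0,0,0.06],[1,-3.7,0.1,-0.3,0,0,0.06],[1,-3.7,0.3,-0.3,0,0,0.06],[1,-3.7,0.5,-0.3,0,0,0.06]]}}

```text
clock: 1.7
ee_pos: [0.4325, -0.0873, 0.2438]
orientation: [-3.132, 0.005, 1.793]
wrist_force: [1.2, 0.0, 0.1]
width: 0.999
```

```bash
sed -i 's/rows.append(\[op,\(.*\)\])$/rows.append([float(v) for v in [op,\1]])/' h.py; python3 -c "
from h import *
plan([.505,-.20,.25],1.571,8)"
```

```text
pos [ 0.4325 -0.0873  0.2438] yaw 1.7934 F [1.17 0.01 0.06] w 0.999 t 1.7
[[1.0, -1.57, 0.57, -0.08, 0.0, 0.0, 0.028], [1.0, -1.56, 0.62, -0.08, 0.0, 0.0, 0.028], [1.0, -1.54, 0.66, -0.08, 0.0, 0.0, 0.028], [1.0, -1.52, 0.7, -0.08, 0.0, 0.0, 0.028], [1.0, -1.5, 0.74, -0.08, 0.0, 0.0, 0.028], [1.0, -1.48, 0.79, -0.08, 0.0, 0.0, 0.028], [1.0, -1.46, 0.83, -0.08, 0.0, 0.0, 0.028], [1.0, -1.43, 0.87, -0.08, 0.0, 0.0, 0.028]]
```

Call:
{"api": "jog_arm", "payload": {"deltas": [[1,-1.6,0.6,-0.1,0,0,0.03],[1,-1.6,0.6,-0.1,0,0,0.03],[1,-1.5,0.7,-0.1,0,0,0.03],[1,-1.5,0.7,-0.1,0,0,0.03],[1,-1.5,0.8,-0.1,0,0,0.03],[1,-1.5,0.8,-0.1,0,0,0.03],[1,-1.5,0.9,-0.1,0,0,0.03],[1,0,0,0,0,0,0]]}}

```text
clock: 2.5
ee_pos: [0.4974, -0.1965, 0.2461]
orientation: [-3.125, 0.005, 1.565]
wrist_force: [0.4, -0.5, 0.6]
width: 1.0
```

```bash
cat >> h.py <<'E'
from scipy.spatial.transform import Rotation as Ro
def wray(u,v,s):
    p=camera_params('wrist'); a,b=(u-p['cx'])/p['fx'],(v-p['cy'])/p['fy']; r=np.hypot(a,b)+1e-12
    k=np.sin(r)/r; d=np.array([a*k,-b*k,-np.cos(r)])
    M=np.array(p['mount']); R=Ro.from_euler('xyz',s['orientation']).as_matrix()
    return np.array(s['ee_pos'])+R@M[:3,3], R@M[:3,:3]@d
def wz(u,v,z,s):
    c,d=wray(u,v,s); return (c+d*(z-c[2])/d[2]).round(4)
E
python3 - <<'E'
from h import *
import pickle
s=sense(); pickle.dump(s,open('w1.pkl','wb')); im=save('wrist','w1')
print(s['ee_pos'],s['orientation'],s['wrist_force'])
h=cv2.cvtColor(im,cv2.COLOR_RGB2HSV)
m=(((h[...,0]<6)|(h[...,0]>174))&(h[...,1]>190)&(h[...,2]>110)).astype(np.uint8)
n,l,st,c=cv2.connectedComponentsWithStats(m)
for i in range(1,n):
    if st[i,4]>60: print(st[i],c[i],wz(*c[i],.125,s), cv2.minAreaRect(np.argwhere(l==i)[:,::-1].astype(np.float32)))
E
```

```text
[ 0.49740739 -0.19646012  0.24614528] [-3.12516119  0.00516431  1.56477191] [ 0.35078835 -0.50936983  0.59314466]
[383  23  19  18  90] [394.88888889  29.77777778] [ 0.6323 -0.0347  0.125 ] ((393.4926452636719, 29.734155654907227), (15.574997901916504, 16.762327194213867), 65.224853515625)
[346  38  42  21 129] [366.65891473  48.31782946] [ 0.6004 -0.0589  0.125 ] ((366.72540283203125, 48.0446662902832), (4.843122482299805, 44.384674072265625), 67.52056884765625)
[498 246  14  13  71] [505.67605634 251.07042254] [ 0.8614 -0.3037  0.125 ] ((505.9344787597656, 250.88619995117188), (17.024324417114258, 5.065774440765381), 41.6335334777832)
```

View pics/w1.png

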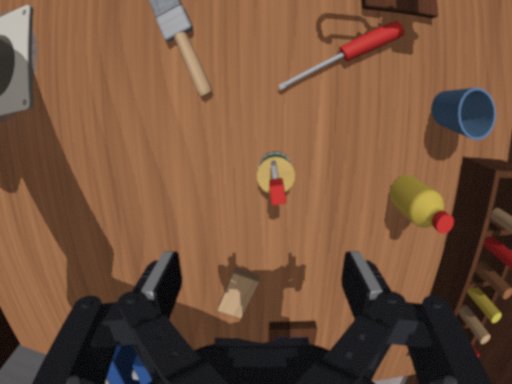

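The wrist view shows the tin at (275,173) with its grip at (278,190), and nothing in the fingers' way. I'll crop it for the tin's yaw.

Run:
```python
from h import *
import pickle
s=pickle.load(open('w1.pkl','rb')); im=cv2.imread('pics/w1.png')
cv2.imwrite('pics/w1c.png',cv2.resize(im[140:215,240:320],None,fx=7,fy=7,interpolation=2))
```

```text
(no output)
```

View pics/w1c.png

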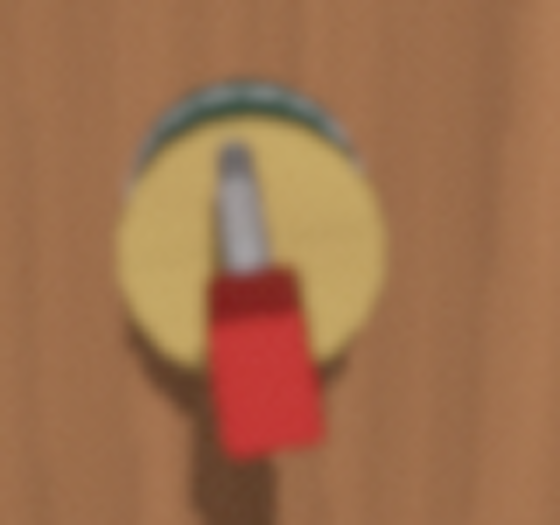

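The crop shows the grip's top face with corners (212,320), (302,308), (324,440), (232,460), turned a little. The lid is centred at (252,245).

Run:
```python
from h import *
import pickle
s=pickle.load(open('w1.pkl','rb'))
f=lambda u,v,z: wz(240+(u+.5)/7-.5,140+(v+.5)/7-.5,z,s)
P=np.array([f(*c,.125) for c in [(212,320),(302,308),(324,440),(232,460)]]); print(P,P.mean(0))
l=(P[0]+P[1]-P[2]-P[3])/2; print('len',np.hypot(*l[:2]),'yaw',-np.arctan2(l[0],l[1])); w=(P[1]+P[2]-P[0]-P[3])/2; print('w',np.hypot(*w[:2]),'yaw',np.arctan2(w[1],w[0]))
print('lid',f(252,245,.05), 'ring near',f(235,150,.08))
plan([.514,-.217,.20],1.571+.17,4)
```

```text
[[ 0.5031 -0.2035  0.125 ]
 [ 0.5164 -0.2016  0.125 ]
 [ 0.5202 -0.2226  0.125 ]
 [ 0.5062 -0.2258  0.125 ]] [ 0.511475 -0.213375  0.125   ]
len 0.02192316126839375 yaw 0.15802468844780312
w 0.013886144173239733 yaw 0.1846843800864534
lid [ 0.5113 -0.2125  0.05  ] ring near [ 0.5074 -0.1878  0.08  ]
pos [ 0.4967 -0.1956  0.2461] yaw 1.5658 F [-0.93 -0.02 -0.26] w 0.999 t 2.55
[[1.0, -0.53, 0.44, 1.15, 0.0, 0.0, -0.044], [1.0, -0.55, 0.41, 1.15, 0.0, 0.0, -0.044], [1.0, -0.57, 0.39, 1.15, 0.0, 0.0, -0.044], [1.0, -0.59, 0.36, 1.15, 0.0, 0.0, -0.044]]
```

Call:
{"api": "jog_arm", "payload": {"deltas": [[1,-0.5,0.35,1.0,-0.016,0.005,-0.045],[1,-0.5,0.35,1.0,0,0,-0.045],[1,-0.5,0.35,1.0,0,0,-0.045],[1,-0.5,0.35,1.0,0,0,-0.04],[1,0,0,0.5,0,0,0],[1,0,0,0,0,0,0]]}}

```text
clock: 3.15
ee_pos: [0.5086, -0.2102, 0.1987]
orientation: [-3.137, -0.006, 1.752]
wrist_force: [0.0, -0.1, -0.9]
width: 0.997
```

```bash
python3 -c "
from h import *
plan([.512,-.2145,.097],1.741,6)"
```

```text
pos [ 0.5086 -0.2102  0.1987] yaw 1.7525 F [ 0.04 -0.09 -0.85] w 0.997 t 3.15
[[1.0, -0.08, 0.04, 1.69, 0.0, 0.0, 0.002], [1.0, -0.08, 0.04, 1.69, 0.0, 0.0, 0.002], [1.0, -0.08, 0.04, 1.69, 0.0, 0.0, 0.002], [1.0, -0.08, 0.04, 1.69, 0.0, 0.0, 0.002], [1.0, -0.08, 0.04, 1.69, 0.0, 0.0, 0.002], [1.0, -0.08, 0.04, 1.69, 0.0, 0.0, 0.002]]
```

Call:
{"api": "jog_arm", "payload": {"deltas": [[1,-0.2,0.1,1.7,0,-0.005,0],[1,-0.2,0.1,1.7,0,0,0.01],[1,-0.1,0.1,1.7,0,0,0],[1,0,0,1.7,0,0,0],[1,0,0,1.6,0,0,0],[1,0,0,1.6,0,0,0],[1,0,0,0.1,0,0,0]]}}

```text
clock: 3.85
ee_pos: [0.5124, -0.2111, 0.0996]
orientation: [3.141, 0.001, 1.742]
wrist_force: [0.1, 0.7, 0.8]
width: 0.997
```

Call:
{"api": "jog_arm", "payload": {"deltas": [[1,-0.3,0,0.25,0,0,0],[0,0,0,0,0,0,0],[-0.4,0,0,0,0,0,0],[-1,0,0,0,0,0,0],[-1,0,0,0,0,0,0],[-1,0,0,0,0,0,0],[-1,0,0,0,0,0,0],[-1,0,0,0,0,0,0]], "grip_force": 80}}

```text
clock: 4.65
ee_pos: [0.5154, -0.2147, 0.1019]
orientation: [3.134, 0.005, 1.742]
wrist_force: [-0.0, 0.3, -1.3]
width: 0.001
```

```bash
python3 -c "
from h import *
save('wrist','w2')
s=sense();print(s['width'],s['ee_pos'],s['orientation'])"
```

```text
0.0005297951638050186 [ 0.51536387 -0.21470095  0.10195681] [3.13438056 0.00506443 1.74170896]
```

View pics/w2.png

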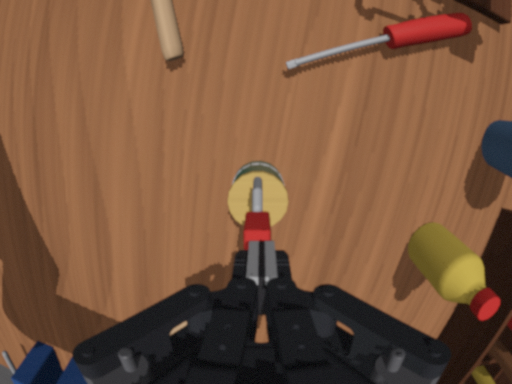

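Run:
```python
from h import *
s=sense()
print('lid',wz(258,203,.05,s),'grip near top edge',wz(257.5,222,.125,s),wz(257.5,212,.097,s),'lid edges',wz(228,203,.05,s),wz(288,203,.05,s))
a=save('scene','s2');b=save('top','t2')
def red(im,x0,y0,x1,y1):
    h=cv2.cvtColor(im[y0:y1,x0:x1],cv2.COLOR_RGB2HSV)
    m=((h[...,0]<6)|(h[...,0]>174))&(h[...,1]>190)&(h[...,2]>110)
    y,x=np.nonzero(m); return len(x),x.mean()+x0,y.mean()+y0
print(red(a,190,180,222,215))
cv2.imwrite('pics/cc.png',cv2.resize(a[120:240,140:270],None,fx=5,fy=5,interpolation=2))
```

```text
lid [ 0.5121 -0.2155  0.05  ] grip near top edge [ 0.5092 -0.1986  0.125 ] [ 0.51   -0.2041  0.097 ] lid edges [ 0.4879 -0.2197  0.05  ] [ 0.5362 -0.2114  0.05  ]
(59, np.float64(204.0), np.float64(191.76271186440678))
```

View pics/cc.png

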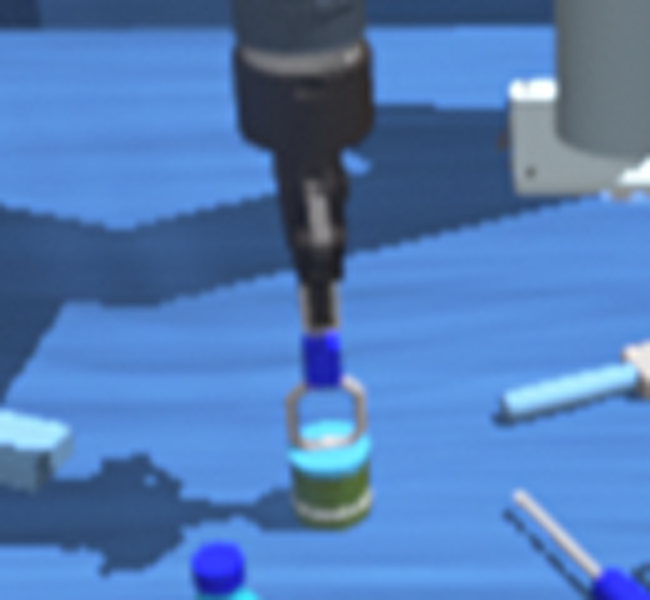

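Run:
```python
from h import *
a=cv2.imread('pics/s2.png'); b0=cv2.imread('pics/s1.png')
c,d=ray('scene',204,186)
for x in(.49,.50,.515,.525): print(x,(c+d*(x-c[0])/d[0]).round(4))
print(a[180:200,204],'\n',b0[184:190,204])
w=cv2.imread('pics/w2.png'); print(w[206:290:3,262].tolist()); print(sense()['effort'])
```

```text
0.49 [ 0.49   -0.218   0.1158]
0.5 [ 0.5    -0.2169  0.122 ]
0.515 [ 0.515  -0.2153  0.1313]
0.525 [ 0.525  -0.2142  0.1375]
[[ 37  37  43]
 [ 37  37  43]
 [ 38  37  42]
 [ 35  35  40]
 [ 44  45  45]
 [ 75  75  89]
 [ 84  84 143]
 [ 57  59 169]
 [ 33  38 172]
 [ 29  35 169]
 [ 30  34 165]
 [ 31  36 172]
 [ 31  35 173]
 [ 30  34 172]
 [ 29  35 170]
 [ 27  32 169]
 [ 29  38 164]
 [ 51  75 168]
 [ 77 121 197]
 [ 90 145 223]] 
 [[ 88 145 219]
 [ 90 146 229]
 [ 80 122 250]
 [ 61  79 255]
 [ 52  59 255]
 [ 43  50 249]]
[[117, 143, 160], [111, 137, 157], [48, 59, 131], [31, 33, 128], [31, 31, 128], [33, 35, 130], [30, 32, 129], [29, 31, 130], [43, 45, 164], [54, 56, 193], [55, 58, 194], [47, 50, 175], [31, 29, 42], [29, 28, 30], [29, 27, 30], [26, 28, 28], [25, 24, 26], [29, 28, 30], [26, 24, 27], [27, 24, 27], [27, 25, 28], [25, 25, 24], [28, 25, 27], [29, 27, 27], [48, 47, 49], [44, 41, 43], [40, 39, 38], [38, 35, 35]]
[-1.74075616e-03 -4.36871767e+01  2.38458753e+01 -6.51811576e-02
 -1.49808238e-03  5.03221315e-05]
```

The shut fingers sit above the grip in both views. Their tips look to be at z≈0.13, about 30 mm behind the stated TCP, and the tin has not moved. Lowering to TCP z≈0.067 is safe whichever is right, since the lid is at 0.049. I'll open, re-centre and go lower.

Call:
{"api": "jog_arm", "payload": {"deltas": [[1,0,0,-0.5,0.006,0.005,0],[1,0,-0.3,0,0,0,0],[1,0,0,0,0,0,0],[1,0,0,0,0,0,0],[1,0,0,0,0,0,0],[1,0,0,0,0,0,0],[1,0,0,0,0,0,0]]}}

```text
clock: 5.5
ee_pos: [0.5119, -0.2152, 0.1071]
orientation: [3.141, -0.001, 1.742]
wrist_force: [0.3, -0.6, 0.1]
width: 1.002
```

Call:
{"api": "jog_arm", "payload": {"deltas": [[1,0,0,1.0,0,0,0],[1,0,0,1.0,0,0,0],[1,0,0,1.0,0,0,0],[1,0,0,0.5,0,0,0],[1,0,0,0.5,0,0,0],[1,0,0,0,0,0,0]]}}

```text
clock: 6.1
ee_pos: [0.5107, -0.2146, 0.062]
orientation: [-3.139, -0.002, 1.742]
wrist_force: [-1.2, -0.3, 0.0]
width: 1.0
```

Call:
{"api": "jog_arm", "payload": {"deltas": [[1,0,0.05,-0.4,0,0,0],[0,0,0,0,0,0,0],[-0.5,0,0,0,0,0,0],[-1,0,0,0,0,0,0],[-1,0,0,0,0,0,0],[-1,0,0,0,0,0,0],[-1,0,0,0,0,0,0]], "grip_force": 80}}

```text
clock: 6.8
ee_pos: [0.5129, -0.2151, 0.0682]
orientation: [3.141, -0.0, 1.742]
wrist_force: [-0.3, 0.2, -1.7]
width: 0.169
```

```bash
python3 -c "
from h import *
a=save('scene','s3'); w=save('wrist','w3')
s=sense();print(s['width'],s['ee_pos'],s['orientation'],s['wrist_force'])
A=cv2.resize(a[120:240,150:250],None,fx=4,fy=4,interpolation=2);B=w[150:340,170:350]; B=cv2.resize(B,(455,480))
cv2.imwrite('pics/cd.png',np.hstack([A[:,:340],B])[:,:,::-1])"
```

```text
0.17124617778129314 [ 0.51269046 -0.21506182  0.06801595] [ 3.14093658e+00 -5.99601071e-04  1.74179730e+00] [ 0.78867729 -0.49246938  0.1305818 ]
```

View pics/cd.png

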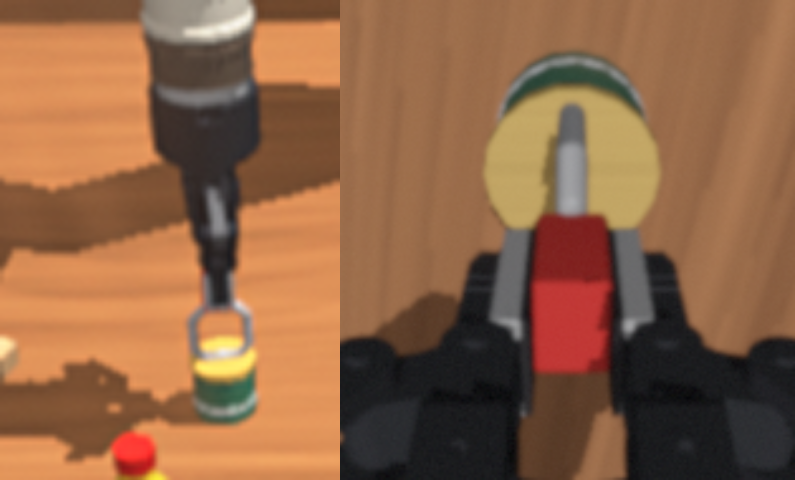

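The grip is held at full depth between the pads (width 0.17 ≈ 14.5 mm), with the tips level with the ring's top at z≈0.098. That puts the ring centre about 3.5 mm above the stated TCP. Lifting.

Call:
{"api": "jog_arm", "payload": {"deltas": [[-1,0,0,-1.0,0,0,0],[-1,0,0,-2.0,0,0,0],[-1,0,0,-3.0,0,0,0],[-1,0,0,-3.0,0,0,0],[-1,0,0,-2.0,0,0,0],[-1,0,0,-1.0,0,0,0],[-1,0,0,0,0,0,0],[-1,0,0,0,0,0,0]], "grip_force": 90}}

```text
clock: 7.7
ee_pos: [0.5098, -0.2141, 0.1921]
orientation: [-3.136, -0.005, 1.742]
wrist_force: [0.3, 0.8, -2.1]
width: 0.165
```

```bash
python3 -c "
from h import *
plan([.605,0.005,.18],1.641,14,-1)"
```

```text
pos [ 0.5098 -0.2141  0.1921] yaw 1.7416 F [ 0.32  0.76 -2.06] w 0.165 t 7.7
[[-1.0, 1.43, 0.94, 0.09, 0.0, 0.0, 0.007], [-1.0, 1.43, 0.93, 0.09, 0.0, 0.0, 0.007], [-1.0, 1.44, 0.92, 0.09, 0.0, 0.0, 0.007], [-1.0, 1.45, 0.91, 0.09, 0.0, 0.0, 0.007], [-1.0, 1.45, 0.89, 0.09, 0.0, 0.0, 0.007], [-1.0, 1.46, 0.88, 0.09, 0.0, 0.0, 0.007], [-1.0, 1.47, 0.87, 0.09, 0.0, 0.0, 0.007], [-1.0, 1.47, 0.86, 0.09, 0.0, 0.0, 0.007], [-1.0, 1.48, 0.85, 0.09, 0.0, 0.0, 0.007], [-1.0, 1.48, 0.84, 0.09, 0.0, 0.0, 0.007], [-1.0, 1.49, 0.83, 0.09, 0.0, 0.0, 0.007], [-1.0, 1.5, 0.82, 0.09, 0.0, 0.0, 0.007], [-1.0, 1.5, 0.81, 0.09, 0.0, 0.0, 0.007], [-1.0, 1.51, 0.8, 0.09, 0.0, 0.0, 0.007]]
```

Call:
{"api": "jog_arm", "payload": {"deltas": [[-1,0.7,0.5,0,0,0,0.007],[-1,1.4,0.9,0,0,0,0.007],[-1,1.4,0.9,0,0,0,0.007],[-1,1.4,0.9,0,0,0,0.007],[-1,1.5,0.9,0,0,0,0.007],[-1,1.5,0.9,0.1,0,0,0.007],[-1,1.5,0.9,0.1,0,0,0.007],[-1,1.5,0.9,0.1,0,0,0.007]]}}

```text
clock: 8.5
ee_pos: [0.5574, -0.0887, 0.177]
orientation: [-3.116, -0.013, 1.677]
wrist_force: [0.1, -0.4, -0.8]
width: 0.168
```

Call:
{"api": "jog_arm", "payload": {"deltas": [[-1,1.5,0.8,0.1,0,0,0.007],[-1,1.5,0.8,0.1,0,0,0.007],[-1,1.5,0.8,0.1,0,0,0.007],[-1,1.2,0.6,0.1,0,0,0.007],[-1,0.7,0.4,0.1,0,0,0.007],[-1,0,0,0,0,0,0],[-1,0,0,0,0,0,0]]}}

```text
clock: 9.2
ee_pos: [0.5812, -0.0121, 0.1606]
orientation: [-3.096, -0.017, 1.645]
wrist_force: [0.2, 0.9, -1.0]
width: 0.168
```

Run:
```python
from h import *
import pickle
plan([.611,0.022,.1615],1.641,4,-1)
s=sense(); pickle.dump(s,open('w4.pkl','wb')); w=save('wrist','w4'); print(s['orientation'])
cv2.imwrite('pics/w4v.png',cv2.resize(w[:,:,::-1],(800,600),interpolation=2))
```

```text
pos [ 0.5812 -0.0121  0.1606] yaw 1.6453 F [ 0.21  0.89 -0.95] w 0.168 t 9.2
[[-1.0, 0.79, 0.81, -0.02, 0.0, 0.0, 0.001], [-1.0, 0.79, 0.81, -0.02, 0.0, 0.0, 0.001], [-1.0, 0.8, 0.81, -0.02, 0.0, 0.0, 0.001], [-1.0, 0.8, 0.8, -0.02, 0.0, 0.0, 0.001]]
[-3.09594067 -0.01667036  1.64527992]
```

View pics/w4v.png

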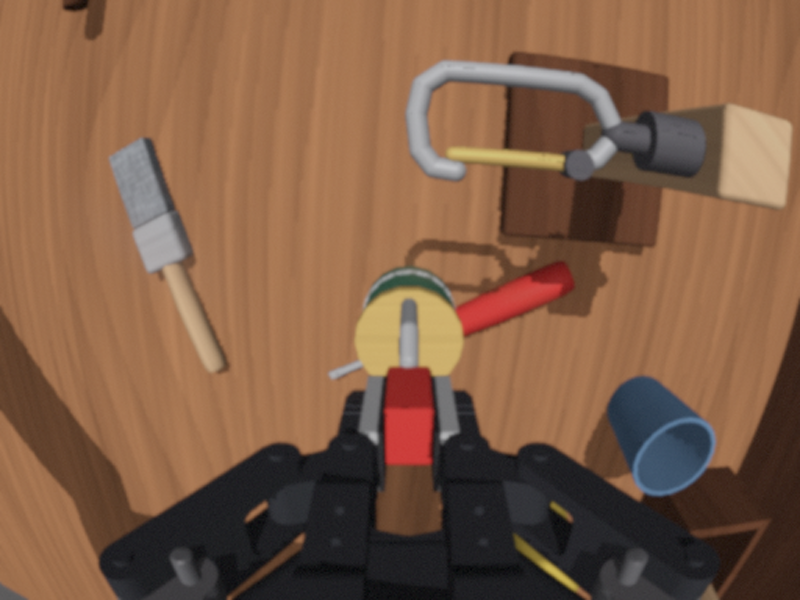

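The wrist view (800 px wide) shows:
- Gate pivot at (580,163), gate tip at (448,154), nose end at (464,170).
- Bend outer edge at (408,115), spine at (515,72).
- Tin ring at (409,303..365), grip at (409,415).

Run:
```python
from h import *
import pickle
s=pickle.load(open('w4.pkl','rb')); k=1.5625
f=lambda u,v,z: wz((u+.5)/k-.5,(v+.5)/k-.5,z,s)
L=dict(pivot=f(580,163,.168),tip=f(448,154,.166),noseC=f(459,169,.165),bendout=f(408,115,.165),spA=f(450,71,.167),spB=f(580,83,.167),sleeve=f(641,145,.165),post=f(722,105,.19),post2=f(715,190,.19),grip=f(409,440,.2185),ringnear=f(409,304,.185))
for n,p in L.items(): print(n,p)
d=L['spB']-L['spA']; print('yaw spine',np.arctan2(d[1],d[0])); d=L['pivot']-L['tip'];print('gate',np.arctan2(d[1],d[0]),np.hypot(*d[:2]))
R=Ro.from_euler('xyz',s['orientation']).as_matrix(); print('tool z',R[:,2], 'ring c',s['ee_pos']-R[:,2]*.0035)
```

```text
pivot [0.637  0.0751 0.168 ]
tip [0.5882 0.0724 0.166 ]
noseC [0.5927 0.0673 0.165 ]
bendout [0.5727 0.0856 0.165 ]
spA [0.5865 0.103  0.167 ]
spB [0.6345 0.1053 0.167 ]
sleeve [0.6626 0.0863 0.165 ]
post [0.6826 0.1051 0.19  ]
post2 [0.6834 0.0742 0.19  ]
grip [ 0.5828 -0.0118  0.2185]
ringnear [0.5788 0.0207 0.185 ]
yaw spine 0.04788004477078015
gate 0.05527151625858116 0.048874635548513366
tool z [-0.04674877  0.01321005 -0.99881933] ring c [ 0.58133507 -0.01210913  0.16409638]
```

Geometry agrees with the given sizes: bend 64 mm from the pivot, nose within 1 mm of prediction, yaw 0.055. Straighten and approach to about 12 mm off the gate.

Call:
{"api": "jog_arm", "payload": {"deltas": [[-1,0,0,0,-0.023,-0.009,0.01],[-1,0,0,0,-0.023,-0.008,0.01],[-1,0.7,0.5,0,0,0,0],[-1,1.0,0.7,0,0,0,0],[-1,0.8,0.6,0,0,0,0],[-1,0.5,0.4,0,0,0,0],[-1,0,0,0,0,0,0],[-1,0,0,0,0,0,0]]}}

```text
clock: 10.05
ee_pos: [0.6037, 0.019, 0.1603]
orientation: [3.141, 0.001, 1.621]
wrist_force: [0.1, -0.7, -2.5]
width: 0.168
```

```bash
python3 -c "
from h import *
plan([.6082,0.034,.1615],1.626,4,-1);print(sense()['orientation'])"
```

```text
pos [0.6037 0.019  0.1603] yaw 1.6211 F [ 0.11 -0.66 -2.52] w 0.168 t 10.05
[[-1.0, 0.37, 0.13, -0.03, 0.0, 0.0, -0.001], [-1.0, 0.37, 0.13, -0.03, 0.0, 0.0, -0.001], [-1.0, 0.37, 0.13, -0.03, 0.0, 0.0, -0.001], [-1.0, 0.37, 0.13, -0.03, 0.0, 0.0, -0.001]]
[3.14129603e+00 1.16151566e-03 1.62109902e+00]
```

Call:
{"api": "jog_arm", "payload": {"deltas": [[-1,0.5,0.2,0,0,0,0],[-1,0.5,0.2,-0.1,0,0,0],[-1,0.5,0.2,-0.1,0,0,0],[-1,0.3,0.1,0,0,0,0],[-1,0,0,0,0,0,0],[-1,0,0,0,0,0,0]]}}

```text
clock: 10.65
ee_pos: [0.61, 0.0387, 0.1622]
orientation: [-3.141, 0.001, 1.621]
wrist_force: [1.3, -0.9, -1.0]
width: 0.166
```

Call:
{"api": "jog_arm", "payload": {"deltas": [[-1,0.2,-0.2,0,0,0,0],[-1,0.2,0,0,0,0,0],[-1,0.2,0,0,0,0,0],[-1,0,0,0,0,0,0],[-1,0,0,0,0,0,0]]}}

```text
clock: 11.15
ee_pos: [0.6071, 0.0447, 0.1623]
orientation: [-3.141, 0.001, 1.62]
wrist_force: [0.8, -0.5, -1.3]
width: 0.166
```

Call:
{"api": "jog_arm", "payload": {"deltas": [[-1,0.2,0,0,0,0,0],[-1,0,0,0,0,0,0],[-1,0.2,0,0,0,0,0],[-1,0,0,0,0,0,0]]}}

```text
clock: 11.55
ee_pos: [0.607, 0.0462, 0.1625]
orientation: [-3.141, 0.006, 1.618]
wrist_force: [0.1, -2.1, -1.5]
width: 0.17
```

Call:
{"api": "jog_arm", "payload": {"deltas": [[-1,0.3,0,0,0,0,0],[-1,0.3,0,0,0,0,0],[-1,0.3,0,0,0,0,0]]}}

```text
clock: 11.85
ee_pos: [0.6066, 0.0525, 0.1626]
orientation: [-3.141, 0.012, 1.616]
wrist_force: [0.2, -4.7, -0.2]
width: 0.17
```

Call:
{"api": "jog_arm", "payload": {"deltas": [[-1,0.3,0,0,0,0,0],[-1,0.3,0,0,0,0,0],[-1,0.3,0,0,0,0,0]]}}

```text
clock: 12.15
ee_pos: [0.6072, 0.0577, 0.1628]
orientation: [3.14, 0.021, 1.613]
wrist_force: [1.0, -7.5, -0.9]
width: 0.17
```

The gate is well open: the bar is about 12 mm past first touch, at 7.5 N. Now drawing OUT with a small bias to hold against the spring.

Call:
{"api": "jog_arm", "payload": {"deltas": [[-1,0.05,-0.3,0,0,0,0],[-1,0.1,-0.3,0,0,0,0]]}}

```text
clock: 12.35
ee_pos: [0.6032, 0.0564, 0.163]
orientation: [3.136, 0.027, 1.611]
wrist_force: [2.7, -5.7, -2.7]
width: 0.167
```

Call:
{"api": "jog_arm", "payload": {"deltas": [[-1,0.1,-0.3,0,0,0.01,0],[-1,0.1,-0.3,0,0,0.01,0]]}}

```text
clock: 12.55
ee_pos: [0.5991, 0.0566, 0.1633]
orientation: [3.132, 0.011, 1.61]
wrist_force: [1.9, -5.1, -1.1]
width: 0.167
```

Call:
{"api": "jog_arm", "payload": {"deltas": [[-1,0.1,-0.3,0,0,0.01,0],[-1,0.1,-0.3,0,0,0,0]]}}

```text
clock: 12.75
ee_pos: [0.595, 0.0569, 0.1636]
orientation: [3.128, 0.003, 1.608]
wrist_force: [1.8, -6.0, -1.7]
width: 0.174
```

Call:
{"api": "jog_arm", "payload": {"deltas": [[-1,0.1,-0.3,0,0.005,0,0],[-1,0.1,-0.3,0,0.005,0,0]]}}

```text
clock: 12.95
ee_pos: [0.5897, 0.058, 0.164]
orientation: [3.136, 0.005, 1.607]
wrist_force: [0.1, -4.3, -1.8]
width: 0.17
```

Call:
{"api": "jog_arm", "payload": {"deltas": [[-1,0,-0.15,0,0,0,0],[-1,0,0,0,0,0,0]]}}

```text
clock: 13.15
ee_pos: [0.5862, 0.0595, 0.1633]
orientation: [3.14, 0.002, 1.608]
wrist_force: [1.7, -0.2, -1.1]
width: 0.169
```

The force fell to about 0, so the gate has let go and shut behind the bar. Centre the ring on the nose arm and lower it.

Call:
{"api": "jog_arm", "payload": {"deltas": [[-1,0.2,0.1,0,0,0,0],[-1,0.2,0,0,0,0,0],[-1,0.2,0,0.1,0,0,0],[-1,0,0,0.2,0,0,0],[-1,0,0,0.2,0,0,0],[-1,0,0,0.2,0,0,0],[-1,0,0,0,0,0,0]]}}

```text
clock: 13.85
ee_pos: [0.5873, 0.0709, 0.1555]
orientation: [3.139, -0.005, 1.612]
wrist_force: [-0.0, 0.0, -1.3]
width: 0.167
```

Call:
{"api": "jog_arm", "payload": {"deltas": [[-1,-0.2,0,0.2,0,0,0],[-1,-0.2,0,0.2,0,0,0],[-1,0,0,0.1,0,0,0],[-1,0,0,0,0,0,0]]}}

```text
clock: 14.25
ee_pos: [0.5874, 0.0661, 0.1499]
orientation: [3.14, -0.005, 1.611]
wrist_force: [-0.3, 0.9, -0.4]
width: 0.167
```

Call:
{"api": "jog_arm", "payload": {"deltas": [[-1,0,0,0.1,0,0,0],[-1,0,0,0.1,0,0,0],[-1,0,0,0,0,0,0]]}}

```text
clock: 14.55
ee_pos: [0.5875, 0.066, 0.1478]
orientation: [3.139, -0.005, 1.611]
wrist_force: [-0.7, 0.2, -1.6]
width: 0.165
```

Call:
{"api": "jog_arm", "payload": {"deltas": [[-1,0,0,0.1,0,0,0],[-1,0,0,0.1,0,0,0],[-1,0,0,0,0,0,0]]}}

```text
clock: 14.85
ee_pos: [0.5878, 0.0661, 0.1472]
orientation: [3.138, -0.005, 1.611]
wrist_force: [0.2, -0.5, 0.3]
width: 0.164
```

Call:
{"api": "jog_arm", "payload": {"deltas": [[-1,0,0,0.1,0,0,0],[-1,0,0,0.1,0,0,0],[-1,0,0,0,0,0,0]]}}

```text
clock: 15.15
ee_pos: [0.588, 0.0661, 0.1471]
orientation: [3.136, -0.005, 1.611]
wrist_force: [-1.4, -0.5, -0.3]
width: 0.17
```

Descent stopped at z 0.1471 (ring ≈ 0.151, as it should hang) and the weight has come off the wrist. A look before releasing.

```bash
python3 -c "
from h import *
w=save('wrist','w5'); cv2.imwrite('pics/w5v.png',cv2.resize(w[60:320,150:450,::-1],None,fx=2.3,fy=2.3,interpolation=2))"
```

```text
(no output)
```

View pics/w5v.png

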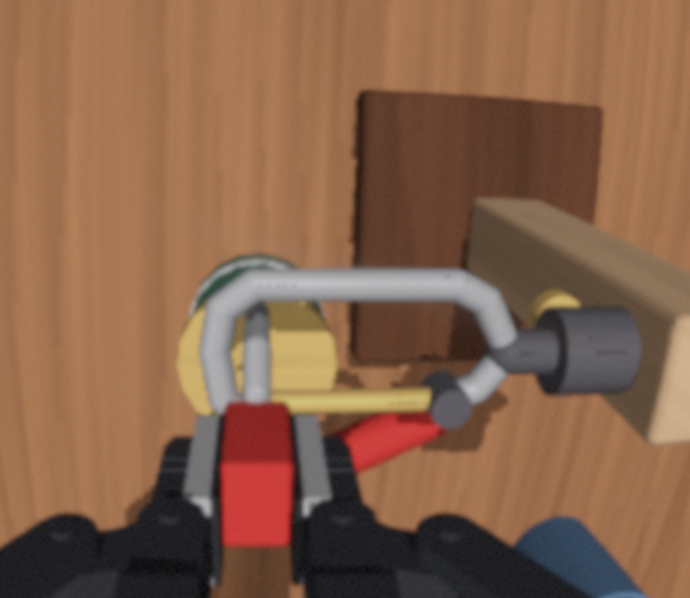

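The gate is shut and lies straight, the ring bar is inside the loop against the bend, and the nose is in the ring. Releasing gently.

Call:
{"api": "jog_arm", "payload": {"deltas": [[-0.65,0,0,0,0,0,0],[-0.6,0,0,0,0,0,0],[-0.55,0,0,0,0,0,0],[-0.5,0,0,0,0,0,0],[-0.45,0,0,0,0,0,0],[-0.4,0,0,0,0,0,0],[-0.35,0,0,0,0,0,0],[-0.3,0,0,0,0,0,0]], "grip_force": 20}}

```text
clock: 16.0
ee_pos: [0.5887, 0.0663, 0.1456]
orientation: [3.136, -0.005, 1.611]
wrist_force: [0.1, 0.1, -0.3]
width: 0.349
```

Call:
{"api": "jog_arm", "payload": {"deltas": [[-0.2,0,0,0,0,0,0],[-0.1,0,0,0,0,0,0],[-0.1,0,0,-0.5,0,0,0],[-0.1,0,0,-1.0,0,0,0],[-0.1,0,0,-1.0,0,0,0],[-0.1,0,0,-1.5,0,0,0],[-0.1,0,0,-2.0,0,0,0],[-0.1,0,0,-2.0,0,0,0]]}}

```text
clock: 16.8
ee_pos: [0.5869, 0.0657, 0.2292]
orientation: [3.14, -0.005, 1.611]
wrist_force: [-0.6, 0.1, -0.2]
width: 0.448
```

Call:
{"api": "jog_arm", "payload": {"deltas": [[-0.1,0,0,-1.0,0,0,0],[-0.1,0,0,0,0,0,0],[-0.1,0,0,0,0,0,0],[-0.1,0,0,0,0,0,0],[-0.1,0,0,0,0,0,0],[-0.1,0,0,0,0,0,0],[-0.1,0,0,0,0,0,0],[-0.1,0,0,0,0,0,0]]}}

```text
clock: 17.6
ee_pos: [0.5873, 0.0657, 0.2411]
orientation: [3.137, -0.005, 1.611]
wrist_force: [0.4, 0.2, -0.4]
width: 0.452
```

```bash
python3 -c "
from h import *
a=save('scene','s6');w=save('wrist','w6')
A=cv2.resize(a[150:270,250:370],(480,480),interpolation=2);B=cv2.resize(w[110:310,180:310],(312,480))
cv2.imwrite('pics/ce.png',np.hstack([A,B])[:,:,::-1])
for i in range(6): 
    b=read_camera('scene')
d=np.abs(b.astype(int)-a)[150:270,250:370]; print('change',d.mean(),(d.max(2)>40).sum()); s=sense(); print(s['wrist_force'],s['width'],s['clock'],s['ee_pos'])"
```

```text
change 0.4452777777777778 0
[0.003841   0.58465005 0.62259551] 0.4479464925110735 18.0 [0.58755773 0.06571461 0.24175933]
```

View pics/ce.png

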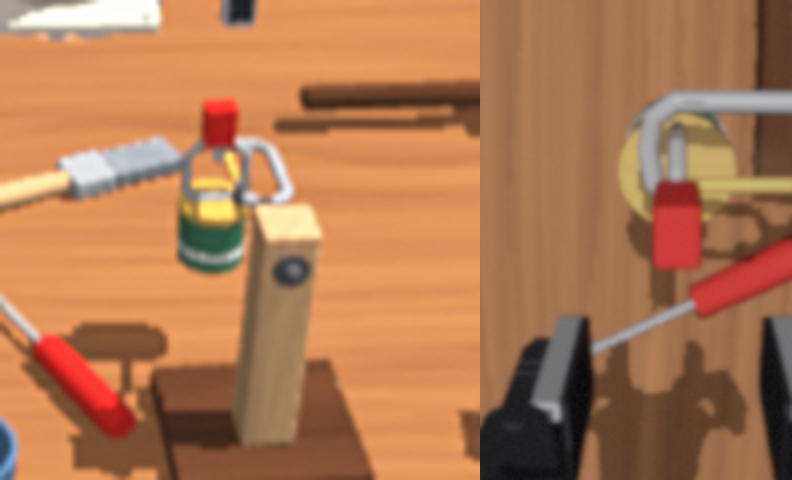

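The tin hangs upright from the hook and the picture does not change over 0.3 s. The gate is shut and the fingers are well clear. Handing in.

```bash
python3 -c "
from station import *
print(finish_job())"
```

```text
the job is handed in; nothing more can be done
None
```

I hung the tin on the closed hook and handed the job in at about 18 s. No verdict was reported.

**What I did:**
- I pinched the tin by its red grip and lifted it. The ring then pressed on the gate about 31 mm OUT from the pivot, up to roughly 7.5 N at the wrist.
- I drew it OUT inside the nose until the force dropped away as the gate let go. Then I centred the ring, lowered it onto the bar and released it.

**Last checks:**
- The tin looked upright and did not move over 0.3 s of pictures.
- The gate looked shut, with one side of the ring inside the loop and the nose in the ring.
- Just before release the ring centre was at about 0.151 m.
- The gripper was clear of the tin and about 0.1 m above it.

**What failed or disagreed:**
- The first grasp closed on nothing. The shut fingertips were about 30 mm behind the stated TCP. The tin was not disturbed, and a lower grasp held.
- I found the gate's pivot from the wrist camera, which matched the hook's given sizes to about 1 mm. By feel I only confirmed the gate's bar; I did not bump the nose.
- The brush, screwdriver and cup looked in place in the later pictures. I did not measure the bystanders' final positions.

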